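# Press the drawer's spring catch and slide the upper tray back past it

### The arm

A 6-joint arm with a two-finger parallel gripper is mounted at the origin on the work surface. World frame = base frame: x ahead of the robot, y to its left, z up, the work surface at z = 0. Lengths are in m, angles in rad, forces in N, time in s.
With the tool pointing down it reaches from about 0.275 to 0.875 m from the base axis. Payload 12.5 kg.
Tool frame: the origin (TCP) lies at the very end of the fingers, on their centre line; the grasp point (between the pads) lies 19 mm behind it (bot.pinch_z is the distance from the TCP to the grasp point, in m); z points along the fingers, y is the direction in which the jaws open and shut (so a half turn about z gives the same grasp; the last joint's range is limited). The gripper opens to 85 mm and grips with 20 to 120 N. Pads are 22 mm wide; open, the fingers measure 114 mm over their backs; the gripper's body (76 mm by 85 mm) begins 54 mm behind the grasp point. The pads swing forward as they close: fully open they stand 13 mm farther back than shut.
Start: joints at [-1.397, 0.351, 1.652, -0, 1.139, -0.085], TCP at [0.141, -0.532, 0.2] pointing down, gripper open.
Joint ranges: [-2.75, 2.75], [-0.79, 2.1], [0.01, 2.65], [-1.57, 4.71], [0.07, 3.14], [-2.87, 2.87]. Speed limits (rad/s): [2.22, 2.22, 2.79, 3.14, 3.14, 3.14].

### API

Orientations are given as a unit quaternion [w, x, y, z].
In Python, from cell import bot, vision, ticket gives the robot as it stands.
- The arm moves only by the tool arm_command, never from a script. Its argument "plan" is a list of rows, each a list of 5 numbers: the shift along the tool's x, y, z in m, then the turn about the tool's z in rad, then the finger opening in m, from 0 to 0.0854. In form: [[x, y, z, roll, hand], ...]. A call has 1 to 20 rows; each row is the pose to reach, as a shift and turn from the pose measured when the call began, along the tool's axes at that moment; what a row does not reach only later rows make up. A row lasts 1/10 s, in which the tool goes at most 50 mm and 8.59 degrees, less where a joint would pass 70% of its speed; a pose out of reach is approached as far as the arm can. A call with a gripper value outside its range is refused whole. The fingers move at their own pace and stop on an object; "newtons" is the grip in N (left out, the last holds). Time passes only in rows, so rows that repeat a pose let the fingers close. It gives the time, the measured TCP pose, the force and the opening at its end, in the units of the state.
- bot.state(): the state, without advancing time (a new reading comes with each control period).
- vision.grab_frame(name): name is "scene" or "top" or "wrist"; returns a dict with "color" (480x640x3 uint8, blue, green, red), "camera_matrix" (3x3 intrinsics, pixels), "T" (4x4, takes a point from camera to world coordinates). Camera axes: x right, y up, looking along -z (the intrinsics and any distortion apply to the point x, -y, -z); pixel columns grow to the right and rows downward; lengths in m; the calibration is good to about 2 mm. A picture is of the moment at which its call begins. There is no depth.
- ticket.close_job(): hands the job in, once; it reports no verdict.
The state is a dict: "time": time; "qpos": joint angles; "qvel": joint speeds; "effort": joint torques, N m; "ee_pos": TCP position; "tcp_rot": TCP orientation; "force": force on the tool from outside, world axes, zero at the start; "torque": the same for the moment, N m; "finger_gap": finger opening in m.
Only numpy, scipy, OpenCV 4.12 (cv2) and the standard library are available. Lean on these libraries where they do the work, as an engineer would, in place of code of your own. Each camera call takes 0.05 s, during which the arm holds its last target. There are 200 camera calls.

### The job

Uncover the can opener in the front of this two-level utensil drawer. Put your closed fingertips into the finger hole of the upper maple tray, press the round steel spring catch down and keep it down while you push the tray away from the drawer's front, over the catch, until the tray's front edge has passed it and the catch springs up again in front of the tray. Only press and push: do not slam the tray, touch or lift none of the utensils, and finish clear of everything.

Things in the scene. Friction and masses are not known exactly. Their poses are not given: they have to be found in the camera images.
- drawer: Open white drawer on the worktop, fixed; 404 mm deep (its x), 470 mm wide (y), sides 88 mm high. Origin: centre of its underside, on the worktop, z up. At its -x end, facing the robot, a pale green front panel 108 mm high with a bar handle. +x leads from the front to the back: the way the tray is pushed. Under the tray, along y = 0, a maple divider 44 mm wide, top at 40 mm, carries the catch.
- tray (a joint): How far the upper maple tray has slid to the drawer's back (+x), m: 0 at the start (front stop, locked by the catch), 0.148 at the back stop. 170 mm long (x), 442 mm wide, about 0.45 kg; board 8 mm thick, its top 56 mm above the worktop; walls 24 mm high around it. Runners hold it down: it can only slide, with 2 to 6 N once the catch is down. Its front edge is past the catch from 0.1315 on.
- tray_hole (a point): Centre of the tray's finger hole at the level of the board's top (56 mm above the worktop); axes as the drawer's; moves with the tray. The hole goes through the board: 42 mm along x, 56 mm along y, mid-width, in an empty lane 88 mm wide between two tray walls (tops at 80 mm). To push, bear on the hole's edge farthest from the drawer's front.
- tray_front (a point): Middle of the tray's front edge (nearest the drawer's front panel), at the level of the board's top; 121 mm to the front of the hole's centre; moves with the tray.
- catch (a joint): How far the spring catch is pressed down, m: 0 up, 0.019 fully down. The spring pushes up with 2.5 N at 0 and 6.3 N at 0.019 and returns it. From 0.014 on its top is below the board (underside 48 mm above the worktop) and the tray can pass over. Once the hole's front-side edge lies over it (tray at 0.004 or more) the board keeps it down.
- catch_top (a point): Centre of the flat top of the catch: an upright round steel plunger 30 mm across, at the drawer's y = 0, standing up through the finger hole 1.5 mm from its front-side edge. Top 62 mm above the worktop when up, 43 mm when fully down. It moves only up and down, it does not travel with the tray.
- can_opener: Rotary can opener, two black handles, steel head, wheel and crank, about 170 mm long, lying in the lower front bay on one side, half under the tray. Origin: under its middle. Leave alone.
- tea_spoon: Spoon with a steel bowl and a wooden handle, 140 mm long, in the lower front bay on the other side. Leave alone.
- corkscrew: Corkscrew with a walnut T-handle 100 mm long, lying in a lower back bay. Origin: under the handle's middle. Leave alone.
- waiter_knife: Folded waiter's corkscrew, black, 112 mm long, lying in a lower back bay. Leave alone.
- pourer: Wine pourer spout, pewter with a dark stopper, 80 mm long, lying in one of the two side compartments of the upper tray; it rides along. Leave alone.
- fish_opener: Bottle opener shaped like a fish, 105 mm long, 6 mm thick, lying in the other side compartment of the upper tray; it rides along. Leave alone.

How it is judged:
By the outcome, as a careful person would: the job done as asked, in the order asked, and still so for the second after the job is handed in, with the robot touching nothing.
It also fails if it takes over 35 s, if anything falls off the work surface, if the arm or the gripper's body presses on something with over 40 N, if the wrist force passes 120 N, or if a joint passes its speed limit or range.

## Working session

There is one attempt and no reset: what is moved stays moved. The work goes in short steps, Python scripts to look and compute and a tool call to move; the robot and the scene stay as the last step left them, time stands still between calls to the robot, and variables do not carry over. Pictures are saved under pics/ and viewed, about 8 in all and at most 12, crops included, and the job is handed in when it is done.

Besides the shell and the picture viewer there is one more tool, called after "Emit:" as name(argument=value, ...) on one line, values as JSON. arm_command: Moves the arm, as the interface text tells. Its arguments: {"type":"object","properties":{"plan":{"type":"array"},"newtons":{"type":"number"}},"required":["plan"]}

```bash
mkdir -p pics; ls; python3 - <<'E'
from cell import bot,vision
import cv2
s=bot.state();print(s)
for n in("scene","top"):
    f=vision.grab_frame(n);cv2.imwrite(f"pics/{n}0.png",f["color"]);print(n,f["camera_matrix"],f["T"],[k for k in f])
E
```

```text
pics
{'time': 0.0, 'qpos': array([-1.39658264e+00,  3.51241708e-01,  1.65244231e+00, -1.77133966e-05,
        1.13912634e+00, -8.45796087e-02]), 'qvel': array([-9.59919801e-05, -9.73254892e-04,  4.99254697e-04,  3.48691918e-04,
        9.95057718e-04, -1.47652571e-03]), 'effort': array([ 3.40539504e-03, -5.06096113e+01, -2.91402233e+01,  1.06412742e-04,
        4.45999365e-03, -4.94278709e-06]), 'ee_pos': array([ 0.14071672, -0.53129564,  0.19914853]), 'tcp_rot': array([-6.07881116e-04,  9.91639266e-01,  1.29039514e-01, -3.53117706e-05]), 'force': array([0.66653849, 0.2203116 , 0.70564798]), 'torque': array([ 0.00477254, -0.01851595,  0.0288676 ]), 'finger_gap': 0.08565205106518983}
scene [[445.47066977   0.         319.32003954]
 [  0.         445.47066977 243.65318416]
 [  0.           0.           1.        ]] [[ 0.49890112 -0.51583593  0.69642729  0.98118852]
 [ 0.86658052  0.28611101 -0.40887492 -0.21854648]
 [ 0.01165686  0.80749848  0.58975447  0.44881625]
 [ 0.          0.          0.          1.        ]] ['color', 'camera_matrix', 'T']
top [[489.78604013   0.         308.60808692]
 [  0.         489.78604013 244.25645196]
 [  0.           0.           1.        ]] [[-0.01718545  0.99790652 -0.06234764  0.49066816]
 [-0.99893809 -0.01980232 -0.04159997  0.02617269]
 [-0.04274751  0.06156652  0.99718715  0.74170029]
 [ 0.          0.          0.          1.        ]] ['color', 'camera_matrix', 'T']
```

View pics/top0.png

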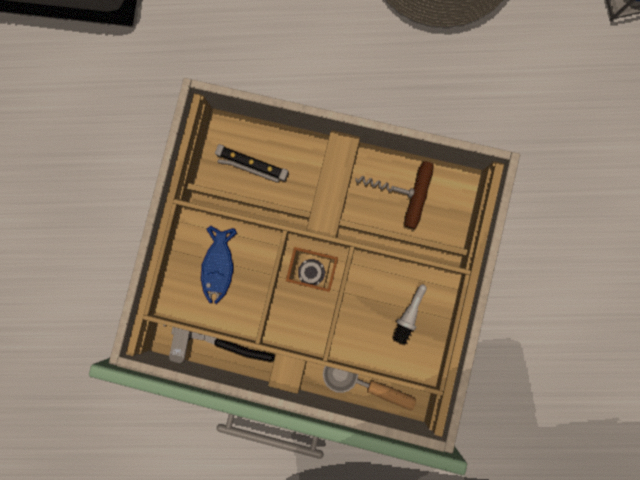

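View pics/scene0.png

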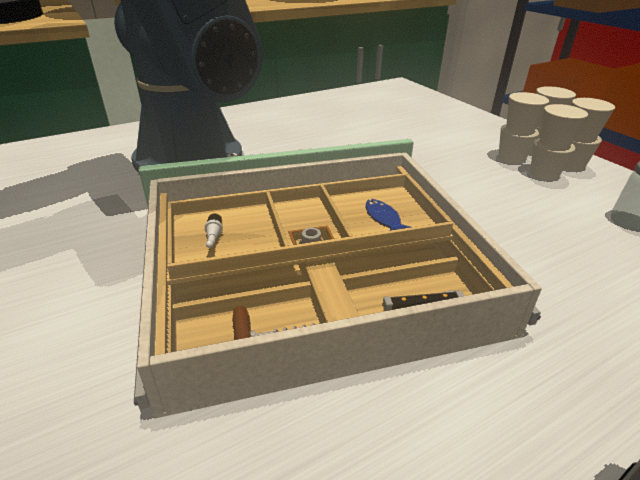

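The top view shows the drawer turned about 13° in the image. The catch is at (311,271) in the hole, the fish is on the left and the pourer on the right. In the scene view the catch is at about (312,234). The lane is clear in both.

```bash
cat > h.py <<'E'
import numpy as np,cv2
def ray(f,uv):
    K,T=f["camera_matrix"],f["T"]
    p=np.array([(uv[0]-K[0,2])/K[0,0],-(uv[1]-K[1,2])/K[1,1],-1])
    return T[:3,3],T[:3,:3]@p
def plane(f,uv,z):
    o,d=ray(f,uv);return o+d*(z-o[2])/d[2]
def tri(f1,u1,f2,u2):
    o1,d1=ray(f1,u1);o2,d2=ray(f2,u2)
    d1/=np.linalg.norm(d1);d2/=np.linalg.norm(d2)
    s=np.linalg.lstsq(np.c_[d1,-d2],o2-o1,rcond=None)[0]
    a,b=o1+s[0]*d1,o2+s[1]*d2
    return (a+b)/2,np.linalg.norm(a-b)
E
python3 - <<'E'
from h import *
from cell import bot,vision
t=vision.grab_frame("top");s=vision.grab_frame("scene")
BL,BR=plane(t,(188,80),.088),plane(t,(518,154),.088)
FL,FR=plane(t,(90,370),.108),plane(t,(466,466),.108)
print(BL,BR,np.linalg.norm(BL-BR),FL,FR,np.linalg.norm(FL-FR))
for a,b in((BL,BR),(FL,FR)):
    d=a-b;print("yaw",np.degrees(np.arctan2(-d[0],d[1])))
print("catch",plane(t,(311,271),.062),plane(s,(312,234),.062),tri(t,(311,271),s,(312,234)))
# grey (unsaturated) blob in the hole
for f,c,n in((t,(311,271),"t"),(s,(312,234),"s")):
    r=30;x0,y0=c[0]-r,c[1]-r
    cr=f["color"][y0:y0+2*r,x0:x0+2*r]
    hsv=cv2.cvtColor(cr,cv2.COLOR_BGR2HSV);m=(hsv[...,1]<70).astype(np.uint8)
    cnt=max(cv2.findContours(m,0,2)[0],key=cv2.contourArea)
    print(n,cv2.contourArea(cnt),np.array(cv2.fitEllipse(cnt)[0])+[x0,y0],cv2.fitEllipse(cnt)[1:])
    cv2.imwrite(f"pics/c_{n}.png",cr)
a=cv2.resize(t["color"][235:305,265:365],None,fx=7,fy=7,interpolation=2)
cv2.imwrite("pics/crop.png",a[:490])
E
```

```text
[0.76218756 0.21628717 0.088     ] [ 0.64619167 -0.22714716  0.088     ] 0.4583547215969144 [0.37196587 0.34020916 0.108     ] [ 0.24972806 -0.13880568  0.108     ] 0.4943655541573118
yaw -14.659261521924067
yaw -14.315549980892712
catch [0.49594917 0.05184783 0.062     ] [0.49750366 0.05230706 0.062     ] (array([0.49621883, 0.05237978, 0.06116189]), np.float64(0.001129765513825395))
t 462.5 [311.04684448 271.71318245] ((23.575437545776367, 25.59633445739746), 97.60285186767578)
s 189.0 [310.30257988 235.1572094 ] ((14.856776237487793, 20.402563095092773), 66.28923034667969)
```

View pics/crop.png

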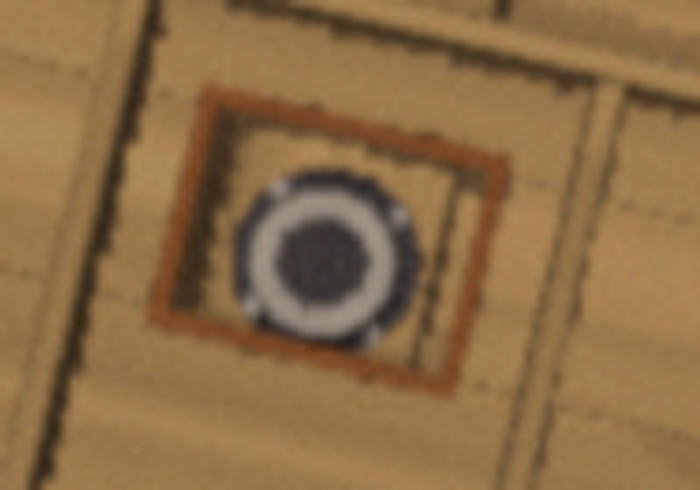

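The crop shows the catch centred at about (311.5,272) px and the hole's frame centred at about (312,269). The top and scene rays agree to within about 2 mm: catch ≈ (0.496,0.052), yaw ≈ -14.5°. I'll move above it with the fingers closing, then refine.

Emit:
arm_command(plan=[[0.03, -0.028, 0, 0.03, 0], [0.065, -0.06, 0, 0.07, 0], [0.1, -0.095, 0, 0.11, 0], [0.135, -0.128, 0, 0.15, 0], [0.17, -0.162, 0, 0.19, 0], [0.205, -0.195, 0, 0.23, 0], [0.24, -0.228, 0, 0.27, 0], [0.275, -0.261, 0, 0.31, 0], [0.31, -0.295, 0, 0.35, 0], [0.345, -0.328, 0, 0.39, 0], [0.38, -0.361, 0, 0.43, 0], [0.415, -0.394, 0, 0.46, 0], [0.445, -0.423, 0, 0.49, 0], [0.47, -0.447, 0, 0.512, 0], [0.488, -0.464, 0, 0.512, 0], [0.496, -0.471, 0, 0.512, 0], [0.496, -0.471, 0, 0.512, 0], [0.496, -0.471, 0, 0.512, 0]])

```text
time: 2.0
ee_pos: [0.4992, 0.0501, 0.1996]
tcp_rot: [-0.0, 0.992, -0.126, -0.0]
force: [-0.3, -0.2, 0.4]
finger_gap: 0.0002
```

```bash
python3 - <<'E'
from h import *
from cell import bot,vision
s=bot.state();q=s["tcp_rot"]
print(s["time"],s["ee_pos"],q,s["qpos"],s["force"],s["finger_gap"],"yaw",np.degrees(2*np.arctan2(q[2],q[1])))
f=vision.grab_frame("wrist");cv2.imwrite("pics/w1.png",f["color"]);np.savez("w1.npz",**f);print(f["T"],f["camera_matrix"])
E
```

```text
2.0 [0.49920463 0.05007001 0.19956955] [-1.65638161e-04  9.91987593e-01 -1.26334627e-01 -3.86884422e-04] [6.89285235e-03 2.63541904e-01 1.77334759e+00 4.82700487e-04
 1.10542597e+00 1.83081868e+00] [-0.29870752 -0.24436906  0.37133983] 0.00019906514332948774 yaw -14.51567194147632
[[-2.52356961e-01  9.16576397e-01  3.10167168e-01  5.78952216e-01]
 [-9.67633999e-01 -2.38829688e-01 -8.15157857e-02  3.05136712e-02]
 [-6.38317110e-04 -3.20699374e-01  9.47180819e-01  3.74024757e-01]
 [ 0.00000000e+00  0.00000000e+00  0.00000000e+00  1.00000000e+00]] [[369.64263861   0.         323.73411606]
 [  0.         369.64263861 234.60638618]
 [  0.           0.           1.        ]]
```

View pics/w1.png

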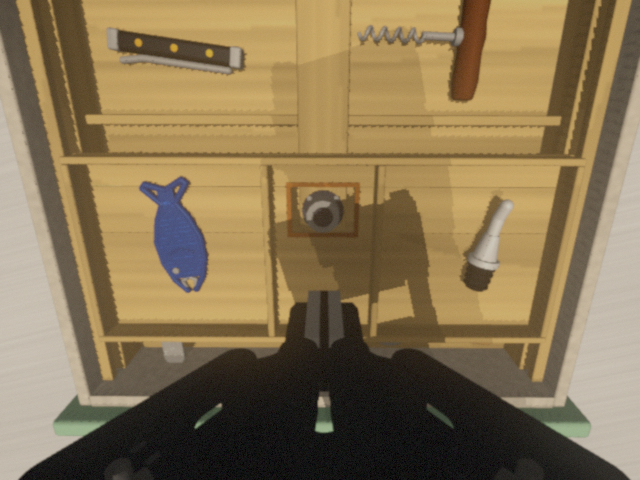

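The wrist view shows that the drawer's axes line up with the image, so the yaw is right. The catch is at about (322.5,212), the hole's rim spans (287–358, 182–237), and the fingertips are at (324,293).

```bash
python3 - <<'E'
from h import *
from cell import vision
f=dict(np.load("w1.npz"));t=vision.grab_frame("top")
a=np.radians(-14.5);R=np.array([[np.cos(a),np.sin(a)],[-np.sin(a),np.cos(a)]])
tcp=np.array([.4992,.0501])
hsv=cv2.cvtColor(f["color"],cv2.COLOR_BGR2HSV)
roi=hsv[170:250,275:372];m=((roi[...,0]<14)&(roi[...,1]>140)).astype(np.uint8)
ys,xs=np.where(m);r=cv2.minAreaRect(np.c_[xs,ys].astype(np.float32));print("rim",r)
c=np.array([plane(f,p+np.array([275,170]),.056)[:2] for p in cv2.boxPoints(r)])
print("corners rel tcp, drawer axes mm",((c-tcp)@R.T*1e3).round(1),"centre",((c.mean(0)-tcp)@R.T*1e3).round(1))
for n,p in(("catch w",(322.5,212)),):
    print(n,((plane(f,p,.062)[:2]-tcp)@R.T*1e3).round(1))
print("catch top0",((plane(t,(311.4,271.9),.062)[:2]-tcp)@R.T*1e3).round(1))
print("hole top0",((plane(t,(312,269.1),.056)[:2]-tcp)@R.T*1e3).round(1))
# lane walls/back wall yaw in wrist: back wall top edge
A,B=plane(f,(60,160),.080),plane(f,(585,162),.080);d=A-B;print("yaw",np.degrees(np.arctan2(-d[0],d[1])),np.linalg.norm(d))
E
```

```text
rim ((58.64616394042969, 60.63077163696289), (26.791501998901367, 64.49806213378906), 60.2551155090332)
corners rel tcp, drawer axes mm [[-25.9  23.9]
 [  3.8 -26.2]
 [-17.7 -38.8]
 [-48.7  12.1]] centre [-22.1  -7.2]
catch w [-2.7  2.5]
catch top0 [-4.7  0. ]
hole top0 [-0.7  0.4]
yaw -14.828139245341669 0.413043197431166
```

Measured in drawer axes from the TCP, the catch is at (-3.7±1, +1.2±1.3) mm. That puts the hole centre at about (+0.8, +1.2). Next I descend to just above the catch.

Emit:
arm_command(plan=[[0.001, -0.001, 0.02, 0, 0], [0.001, -0.001, 0.045, 0, 0], [0.001, -0.001, 0.07, 0, 0], [0.001, -0.001, 0.095, 0, 0], [0.001, -0.001, 0.112, 0, 0], [0.001, -0.001, 0.122, 0, 0], [0.001, -0.001, 0.13, 0, 0], [0.001, -0.001, 0.13, 0, 0], [0.001, -0.001, 0.13, 0, 0]])

```text
time: 3.0
ee_pos: [0.5008, 0.0504, 0.0704]
tcp_rot: [-0.0, 0.992, -0.127, 0.0]
force: [-0.3, 0.1, 0.3]
finger_gap: 0.0001
```

```bash
python3 - <<'E'
from h import *
from cell import bot,vision
s=bot.state();print(s["time"],s["ee_pos"],s["force"])
f=vision.grab_frame("wrist");t=vision.grab_frame("scene")
a=cv2.resize(f["color"][150:330,200:440],None,fx=2.2,fy=2.2);b=cv2.resize(t["color"][190:270,260:380],None,fx=4.4,fy=4.4)
b=b[:352];cv2.imwrite("pics/v2.png",np.vstack([a[150:],b]));print(a.shape,b.shape)
E
```

```text
3.0 [0.50075725 0.05044913 0.07035676] [-0.29244247  0.12091776  0.29431709]
(396, 528, 3) (352, 528, 3)
```

View pics/v2.png

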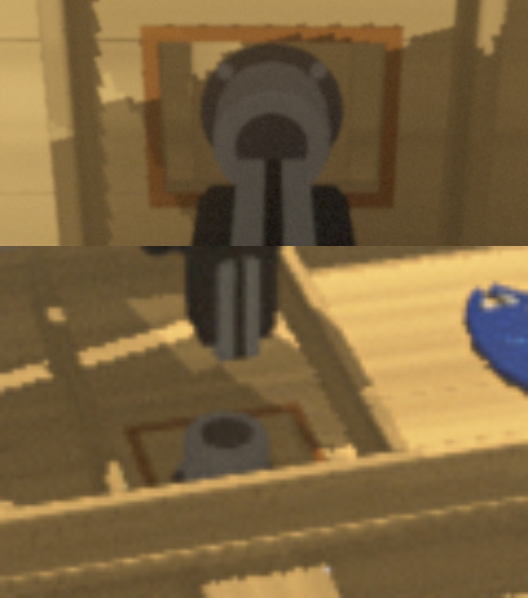

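```bash
python3 - <<'E'
from h import *
from cell import bot,vision
p=bot.state()["ee_pos"]
f=vision.grab_frame("wrist");s=vision.grab_frame("scene");t=vision.grab_frame("top")
def proj(f,p):
    T=f["T"];c=T[:3,:3].T@(np.array(p)-T[:3,3]);K=f["camera_matrix"]
    return K[0,0]*c[0]/-c[2]+K[0,2],-K[1,1]*c[1]/-c[2]+K[1,2]
print("TCP",p,"wrist",proj(f,p),"scene",proj(s,p))
# observed: catch top centre and fingertip
cw=np.array([272,137+150])/2.2+[200,150]
print("obs tip wrist",(np.array([272,158+150])/2.2+[200,150]),"obs tip scene",np.array([237,358-246])/4.4+[260,190])
cs=np.array([227,433-246])/4.4+[260,190];print("catch scene",cs,plane(s,cs,.062))
ce=np.array([272,105+150])/2.2+[200,150]; print("catch wrist",ce,plane(f,ce,.062))
ti=np.array([237,358-246])/4.4+[260,190];tw=np.array([272,308])/2.2+[200,150];print("tip tri",tri(f,tw,s,ti))
print("catch tri",tri(f,ce,s,cs),"top/scene",tri(t,(311.4,271.9),s,cs))
E
```

```text
TCP [0.50086151 0.05057005 0.0704927 ] wrist (np.float64(326.26544749738486), np.float64(276.7519182073794)) scene (np.float64(312.09112308795096), np.float64(230.79516845418573))
obs tip wrist [323.63636364 290.        ] obs tip scene [313.86363636 215.45454545]
catch scene [311.59090909 232.5       ] [0.49371408 0.05370838 0.062     ]
catch wrist [323.63636364 265.90909091] [0.50354987 0.05128693 0.062     ]
tip tri (array([0.50948415, 0.04918351, 0.10281079]), np.float64(0.0010394867603170253))
catch tri (array([0.5060399 , 0.04887748, 0.07068545]), np.float64(0.003645260573316311)) top/scene (array([0.49507239, 0.05199977, 0.06335517]), np.float64(0.001660352351542384))
```

The triangulated fingertip (z≈0.10) disagrees with the reported TCP (z=0.070). I'll look closer before pressing.

```bash
python3 - <<'E'
from h import *
from cell import bot,vision
print(bot.pinch_z,bot.state()["time"])
s=vision.grab_frame("scene")["color"];w=vision.grab_frame("wrist")["color"]
a=cv2.resize(s[130:260,230:390],None,fx=3.5,fy=3.5)[:, :400]
a=cv2.resize(s[150:250,270:360],(540,600),interpolation=cv2.INTER_NEAREST)
w2=cv2.resize(w[240:320,300:350],(250,400),interpolation=cv2.INTER_NEAREST)
a=cv2.convertScaleAbs(a,alpha=2);c=np.zeros((600,250,3),np.uint8);c[:400]=cv2.convertScaleAbs(w2,alpha=2)
cv2.imwrite("pics/v3.png",np.hstack([a,c]))
E
```

```text
0.0187 3.25
```

View pics/v3.png

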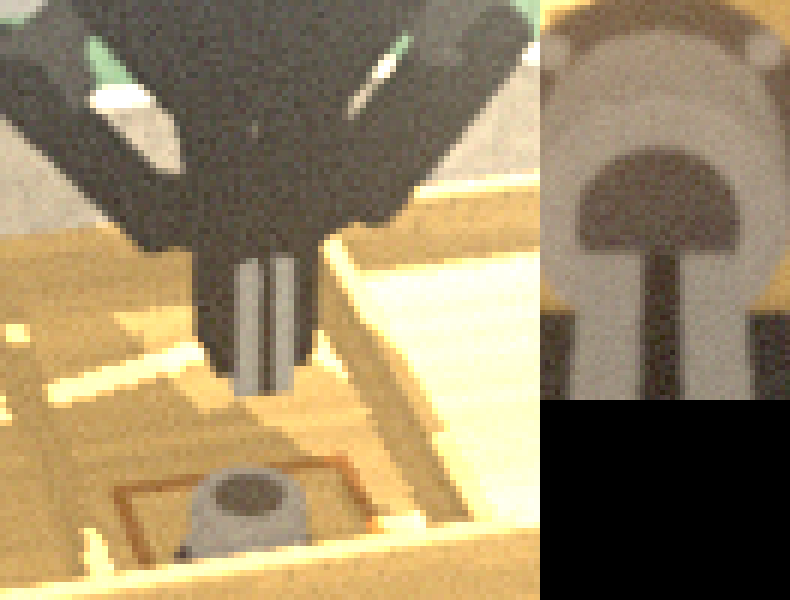

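In the brightened crop the fingertips end at scene px (314,216) and the catch top is at (311.5,232). The tips are therefore clearly 25–30 mm above the catch, although the reported TCP suggests about 8 mm. I won't rely on the reported height. I'll descend in small steps and find the contact by force.

Emit:
arm_command(plan=[[0, 0, 0.004, 0, 0], [0, 0, 0.007, 0, 0], [0, 0, 0.01, 0, 0], [0, 0, 0.011, 0, 0], [0, 0, 0.011, 0, 0]])

```text
time: 3.85
ee_pos: [0.5004, 0.0506, 0.0588]
tcp_rot: [-0.0, 0.992, -0.127, -0.0]
force: [-1.3, 0.7, 0.2]
finger_gap: 0.0003
```

No contact at a reported 0.0588, which confirms the real tip is higher than reported. Going on down.

Emit:
arm_command(plan=[[0, 0, 0.003, 0, 0], [0, 0, 0.006, 0, 0], [0, 0, 0.008, 0, 0], [0, 0, 0.008, 0, 0], [0, 0, 0.008, 0, 0]])

```text
time: 4.35
ee_pos: [0.5004, 0.0507, 0.0508]
tcp_rot: [-0.0, 0.992, -0.127, -0.0]
force: [0.3, -1.0, -0.0]
finger_gap: -0.0001
```

```bash
python3 - <<'E'
from h import *
from cell import bot,vision
s=bot.state();print(s["ee_pos"],s["force"])
f=vision.grab_frame("scene")["color"]
a=cv2.resize(f[150:250,270:360],(540,600),interpolation=cv2.INTER_NEAREST)
cv2.imwrite("pics/v4.png",cv2.convertScaleAbs(a,alpha=2))
E
```

```text
[0.50041335 0.05065977 0.05075837] [ 0.2834837  -0.99965799 -0.00876831]
```

View pics/v4.png

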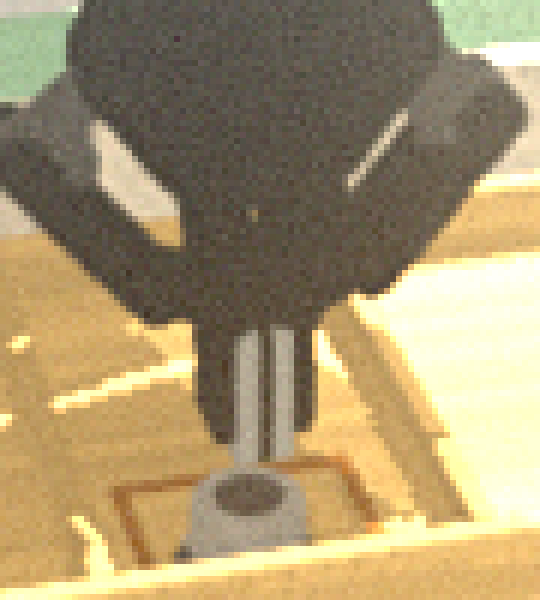

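The tips are now at px (314,227) and the catch top spans rows 228–236, so about 15 mm remains. The linkage stays well above the 80 mm lane walls. Continuing to contact.

Emit:
arm_command(plan=[[0, 0, 0.004, 0, 0], [0, 0, 0.008, 0, 0], [0, 0, 0.01, 0, 0], [0, 0, 0.01, 0, 0], [0, 0, 0.01, 0, 0]])

```text
time: 4.9
ee_pos: [0.5005, 0.0507, 0.0408]
tcp_rot: [-0.0, 0.992, -0.127, -0.0]
force: [-0.2, -0.0, -0.5]
finger_gap: 0.0002
```

Emit:
arm_command(plan=[[0, 0, 0.002, 0, 0], [0, 0, 0.004, 0, 0], [0, 0, 0.004, 0, 0]])

```text
time: 5.2
ee_pos: [0.5003, 0.0506, 0.0365]
tcp_rot: [-0.0, 0.992, -0.127, -0.0]
force: [-0.1, -0.7, 0.1]
finger_gap: 0.0003
```

Emit:
arm_command(plan=[[0, 0, 0.002, 0, 0], [0, 0, 0.004, 0, 0], [0, 0, 0.004, 0, 0]])

```text
time: 5.5
ee_pos: [0.5001, 0.0506, 0.0322]
tcp_rot: [-0.0, 0.992, -0.127, -0.001]
force: [-0.5, -0.3, 0.7]
finger_gap: -0.0001
```

```bash
python3 - <<'E'
from h import *
from cell import bot,vision
s=bot.state();print(s["ee_pos"],s["force"])
f=vision.grab_frame("scene")["color"];w=vision.grab_frame("wrist")["color"]
a=cv2.resize(f[190:250,280:350],(420,360),interpolation=cv2.INTER_NEAREST)
b=cv2.resize(w[200:320,260:390],(390,360),interpolation=cv2.INTER_NEAREST)
cv2.imwrite("pics/v5.png",cv2.convertScaleAbs(np.hstack([a,b]),alpha=2)[:,:800])
E
```

```text
[0.50011325 0.05064666 0.03221136] [-0.46023701 -0.33449137  0.70036838]
```

View pics/v5.png

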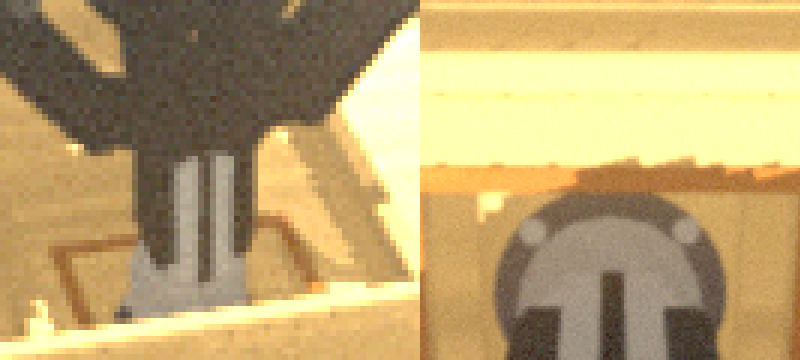

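The tips are now just at the catch top. The wrist picture shows them centred across (613 vs 610), but their leading face is only about 5 mm ahead of the catch centre. I'll shift 7 mm toward the back so the whole tip clears the hole's front rim, then press.

Emit:
arm_command(plan=[[0.003, 0, -0.002, 0, 0], [0.007, 0, -0.002, 0, 0], [0.007, 0, 0, 0, 0], [0.007, 0, 0.002, 0, 0], [0.007, 0, 0.002, 0, 0]])

```text
time: 6.1
ee_pos: [0.5071, 0.0488, 0.0303]
tcp_rot: [-0.0, 0.992, -0.127, -0.0]
force: [0.4, -0.8, 2.2]
finger_gap: -0.0002
```

Emit:
arm_command(plan=[[0, 0, 0.002, 0, 0], [0, 0, 0.003, 0, 0], [0, 0, 0.003, 0, 0]])

```text
time: 6.4
ee_pos: [0.5071, 0.0488, 0.0272]
tcp_rot: [-0.0, 0.992, -0.127, -0.0]
force: [0.8, -0.9, 4.0]
finger_gap: 0.0
```

Emit:
arm_command(plan=[[0, 0, 0.002, 0, 0], [0, 0, 0.003, 0, 0], [0, 0, 0.003, 0, 0]])

```text
time: 6.7
ee_pos: [0.5072, 0.0489, 0.0241]
tcp_rot: [-0.0, 0.992, -0.127, -0.0]
force: [-0.1, -0.4, 4.5]
finger_gap: 0.0003
```

Contact was found at about 0.032 reported, and the spring force is rising as specified. Next I press toward about 16.5 mm of travel.

Emit:
arm_command(plan=[[0, 0, 0.002, 0, 0], [0, 0, 0.004, 0, 0], [0, 0, 0.005, 0, 0], [0, 0, 0.005, 0, 0]])

```text
time: 7.1
ee_pos: [0.5072, 0.0488, 0.019]
tcp_rot: [-0.0, 0.992, -0.127, -0.0]
force: [-0.7, 0.2, 4.8]
finger_gap: 0.0001
```

Emit:
arm_command(plan=[[0, 0, 0.001, 0, 0], [0, 0, 0.002, 0, 0], [0, 0, 0.002, 0, 0], [0, 0, 0.002, 0, 0]])

```text
time: 7.5
ee_pos: [0.5072, 0.0489, 0.017]
tcp_rot: [-0.0, 0.992, -0.127, -0.0]
force: [-1.0, -0.3, 4.2]
finger_gap: 0.0005
```

Emit:
arm_command(plan=[[0, 0, 0.001, 0, 0], [0, 0, 0.002, 0, 0], [0, 0, 0.002, 0, 0], [0, 0, 0.002, 0, 0]])

```text
time: 7.9
ee_pos: [0.5071, 0.0489, 0.0151]
tcp_rot: [-0.0, 0.992, -0.127, -0.0]
force: [-0.6, -0.7, 4.1]
finger_gap: -0.0001
```

Emit:
arm_command(plan=[[0, 0, 0.001, 0, 0], [0, 0, 0.001, 0, 0], [0, 0, 0.001, 0, 0]])

```text
time: 8.2
ee_pos: [0.5072, 0.0488, 0.0141]
tcp_rot: [-0.0, 0.992, -0.127, -0.0]
force: [-1.3, -0.1, 4.3]
finger_gap: 0.0
```

Emit:
arm_command(plan=[[0, 0, 0.001, 0, 0], [0, 0, 0.001, 0, 0], [0, 0, 0.001, 0, 0]])

```text
time: 8.5
ee_pos: [0.5071, 0.0488, 0.0131]
tcp_rot: [-0.0, 0.992, -0.127, -0.0]
force: [-0.9, -0.2, 6.0]
finger_gap: 0.0
```

```bash
python3 - <<'E'
from h import *
from cell import bot,vision
f=vision.grab_frame("scene")["color"];w=vision.grab_frame("wrist")["color"]
F=[bot.state()["force"]]
for i in range(6): vision.grab_frame("wrist");F.append(bot.state()["force"])
print(bot.state()["time"],bot.state()["ee_pos"],np.mean(F,0),np.std(F,0))
a=cv2.resize(f[190:250,280:350],(420,360),interpolation=cv2.INTER_NEAREST)
b=cv2.resize(w[200:320,260:390],(390,360),interpolation=cv2.INTER_NEAREST)
cv2.imwrite("pics/v6.png",cv2.convertScaleAbs(np.hstack([a,b]),alpha=2)[:,:800])
E
```

```text
8.9 [0.50714177 0.04886904 0.01314568] [-0.69195626 -0.49276959  5.17416577] [0.58305382 0.50551087 0.5715988 ]
```

View pics/v6.png

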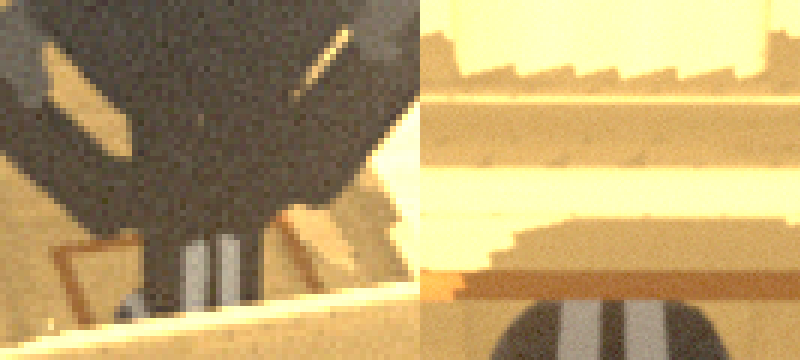

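Mean force is 5.2 N, which means about 13 mm of travel. The tips sit inside the hole, and the rim's back edge hides their ends in the wrist view. A few mm more are needed, watching for the bottom stop.

Emit:
arm_command(plan=[[0, 0, 0.001, 0, 0], [0, 0, 0.002, 0, 0], [0, 0, 0.002, 0, 0]])

```text
time: 9.2
ee_pos: [0.5072, 0.0488, 0.0114]
tcp_rot: [-0.0, 0.992, -0.127, -0.0]
force: [-1.5, -0.4, 8.2]
finger_gap: -0.0002
```

Emit:
arm_command(plan=[[0, 0, 0.001, 0, 0], [0, 0, 0.001, 0, 0], [0, 0, 0.001, 0, 0]])

```text
time: 9.5
ee_pos: [0.5072, 0.0489, 0.0112]
tcp_rot: [-0.0, 0.992, -0.127, -0.0]
force: [-5.1, -0.4, 17.0]
finger_gap: -0.0003
```

```bash
cat > fm.py <<'E'
from h import *
from cell import bot,vision
F=[bot.state()["force"]]
for i in range(8): vision.grab_frame("wrist");F.append(bot.state()["force"])
print(bot.state()["time"],bot.state()["ee_pos"],np.mean(F,0),np.std(F,0))
E
python3 fm.py
```

```text
9.9 [0.5072328  0.04888955 0.01120441] [-4.9193442  -0.86070265 17.4644387 ] [0.48378617 0.42967934 0.48411968]
```

A hard stop at 0.0112 reported means the catch is fully down: 0.0305 − 0.0115 = 19 mm, which agrees. I'll back off to about 17.5 mm down and start pushing slowly.

Emit:
arm_command(plan=[[0, 0, -0.0015, 0, 0], [0, 0, -0.0015, 0, 0], [0.001, 0, -0.0015, 0, 0], [0.002, 0, -0.0015, 0, 0], [0.004, 0, -0.0015, 0, 0], [0.006, 0, -0.0015, 0, 0], [0.008, 0, -0.0015, 0, 0], [0.008, 0, -0.0015, 0, 0]])

```text
time: 10.7
ee_pos: [0.514, 0.047, 0.0124]
tcp_rot: [-0.0, 0.992, -0.127, -0.001]
force: [-3.2, 0.0, 5.4]
finger_gap: 0.0001
```

Emit:
arm_command(plan=[[0.001, 0, 0, 0, 0], [0.002, 0, 0, 0, 0], [0.003, 0, 0, 0, 0], [0.004, 0, 0, 0, 0], [0.004, 0, 0, 0, 0]])

```text
time: 11.2
ee_pos: [0.5179, 0.046, 0.0122]
tcp_rot: [-0.0, 0.992, -0.127, -0.002]
force: [0.4, 0.1, 1.6]
finger_gap: 0.0006
```

I'll measure how far the tray has moved from the fish opener that rides on it (blue centroid in the top view, now against the start).

```bash
cat > tr.py <<'E'
from h import *
from cell import bot,vision
t=vision.grab_frame("top")
def c(im):
    h=cv2.cvtColor(im,cv2.COLOR_BGR2HSV);m=cv2.inRange(h,(105,110,40),(130,255,255))
    k=max(cv2.findContours(m,0,2)[0],key=cv2.contourArea);M=cv2.moments(k);return (M["m10"]/M["m00"],M["m01"]/M["m00"]),M["m00"]
(a,A),(b,B)=c(cv2.imread("pics/top0.png")),c(t["color"])
d=(plane(t,b,.06)-plane(t,a,.06))[:2];y=np.radians(-14.5)
s=bot.state()
print("area",A,B,"tray mm",1e3*d@[np.cos(y),np.sin(y)],"side",1e3*d@[-np.sin(y),np.cos(y)],s["ee_pos"],s["force"],s["time"])
E
python3 tr.py
```

```text
area 1481.0 577.5 tray mm 17.07926824906501 side 10.864043217530645 [0.51784189 0.04602818 0.01221917] [1.05629397 0.19097254 1.47830592] 11.25
```

```bash
python3 - <<'E'
from h import *
from cell import vision
t=vision.grab_frame("top")["color"];s=vision.grab_frame("scene")["color"];w=vision.grab_frame("wrist")["color"]
o=np.zeros((600,800,3),np.uint8)
o[:300,:400]=cv2.resize(t,(400,300));o[:300,400:]=cv2.resize(w,(400,300))
o[300:]=cv2.resize(s[140:290,200:440],(800,300)) if 0 else 0
o[300:,:480]=cv2.resize(s[150:300,200:440],(480,300))
cv2.imwrite("pics/v7.png",cv2.convertScaleAbs(o,alpha=1.4))
E
```

```text
(no output)
```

View pics/v7.png

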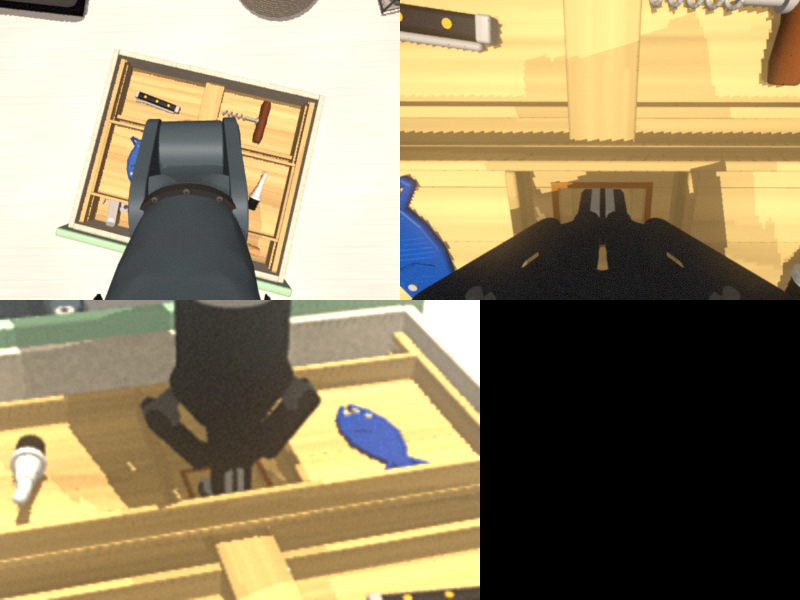

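The scene view has an unobstructed fish, so I'll track the tray there instead. The catch's flank shows at the left of the fingers in the hole.

```bash
sed -i 's/grab_frame("top")/grab_frame("scene")/;s#pics/top0#pics/scene0#' tr.py; python3 tr.py; python3 fm.py
```

```text
area 1117.5 1072.0 tray mm 9.651618068897148 side 6.7309825580414815 [0.51781397 0.0460148  0.01223953] [ 1.1700746   1.60059576 -0.80029387] 11.45
11.85 [0.51786356 0.04601383 0.01232308] [ 0.92657488  0.8941361  -2.03128273] [0.33797722 0.5500944  0.71034941]
```

```bash
cat > tr.py <<'E'
from h import *
from cell import bot,vision
y=np.radians(-14.5);ax=np.array([np.cos(y),np.sin(y)])
t=vision.grab_frame("scene");a=cv2.imread("pics/scene0.png");b=t["color"]
P=dict(fish=(362,196,404,228),pourer=(203,212,225,250),knife=(382,288,462,312))
for n,(x0,y0,x1,y1) in P.items():
    r=cv2.matchTemplate(cv2.cvtColor(b,6),cv2.cvtColor(a,6)[y0:y1,x0:x1],cv2.TM_CCOEFF_NORMED)
    _,v,_,(u,w)=cv2.minMaxLoc(r)
    q=lambda i,j:r[j,i]
    du=(q(u+1,w)-q(u-1,w))/(2*(2*q(u,w)-q(u+1,w)-q(u-1,w)));dv=(q(u,w+1)-q(u,w-1))/(2*(2*q(u,w)-q(u,w+1)-q(u,w-1)))
    c=np.array([(x0+x1)/2,(y0+y1)/2]);d=(plane(t,c+[u+du-x0,w+dv-y0],.06)-plane(t,c,.06))[:2]
    print(n,round(v,2),"along mm",1e3*d@ax,"side",1e3*d@[-ax[1],ax[0]])
s=bot.state();print(s["ee_pos"],s["force"],s["time"])
E
python3 tr.py
```

```text
fish 0.98 along mm 9.923776607615084 side -0.41529017143872476
pourer 0.93 along mm 10.763308432144107 side 0.04476268226056858
knife 1.0 along mm -0.003043695449275617 side 0.006437491683986667
[0.51781019 0.04601781 0.01227743] [ 1.82620029  0.67687009 -3.19195752] 11.9
```

The tray is 10.3 mm along (both riders agree, and the fixed knife reads 0). It is past 4 mm, so the board now holds the catch down. I keep pushing smoothly.

Emit:
arm_command(plan=[[0.001, 0, 0, 0, 0], [0.002, 0, 0, 0, 0], [0.004, 0, 0, 0, 0], [0.006, 0, 0, 0, 0], [0.009, 0, 0, 0, 0], [0.012, 0, 0, 0, 0], [0.015, 0, 0, 0, 0], [0.018, 0, 0, 0, 0], [0.021, 0, 0, 0, 0], [0.024, 0, 0, 0, 0], [0.027, 0, 0, 0, 0], [0.03, 0, 0, 0, 0], [0.033, 0, 0, 0, 0], [0.036, 0, 0, 0, 0], [0.039, 0, 0, 0, 0], [0.041, 0, 0, 0, 0], [0.043, 0, 0, 0, 0], [0.044, 0, 0, 0, 0], [0.045, 0, 0, 0, 0], [0.045, 0, 0, 0, 0]])

```text
time: 13.9
ee_pos: [0.5615, 0.0346, 0.0121]
tcp_rot: [-0.0, 0.992, -0.127, -0.001]
force: [-3.0, -0.9, 1.5]
finger_gap: 0.0001
```

```bash
python3 tr.py
```

```text
fish 0.91 along mm 52.61236040940731 side -0.5123454541482946
pourer 0.8 along mm 55.24771599874742 side 0.3656727213362401
knife 0.91 along mm 0.0693420786755118 side 0.008992943494783941
[0.56157734 0.03468358 0.01216393] [-2.75892002  0.01350738  1.06253553] 13.95
```

The tray is at about 55 mm with a sliding force of about 3 N, as specified. About 85 mm remains to a target near 140.

Emit:
arm_command(plan=[[0.001, 0, 0, 0, 0], [0.002, 0, 0, 0, 0], [0.004, 0, 0, 0, 0], [0.007, 0, 0, 0, 0], [0.01, 0, 0, 0, 0], [0.013, 0, 0, 0, 0], [0.016, 0, 0, 0, 0], [0.019, 0, 0, 0, 0], [0.022, 0, 0, 0, 0], [0.025, 0, 0, 0, 0], [0.028, 0, 0, 0, 0], [0.031, 0, 0, 0, 0], [0.034, 0, 0, 0, 0], [0.037, 0, 0, 0, 0], [0.04, 0, 0, 0, 0], [0.043, 0, 0, 0, 0], [0.046, 0, 0, 0, 0], [0.048, 0, 0, 0, 0], [0.05, 0, 0, 0, 0], [0.05, 0, 0, 0, 0]])

```text
time: 15.95
ee_pos: [0.6104, 0.022, 0.012]
tcp_rot: [-0.0, 0.992, -0.127, -0.001]
force: [-1.6, -0.1, 0.7]
finger_gap: -0.0002
```

```bash
python3 tr.py
```

```text
fish 0.84 along mm 99.51397017515349 side -1.5109449575222178
pourer 0.64 along mm 105.55955100253315 side 0.9811935125466817
knife 0.77 along mm -0.15538360755837796 side -0.07194706246381664
[0.61040991 0.02202184 0.01199687] [-0.86750639 -0.30503318 -0.64832248] 16.0
```

By arm travel the tray is at about 106 mm (pourer 105.6; the fish match is weaker at 99.5). Another 34 mm, slowing down.

Emit:
arm_command(plan=[[0.001, 0, 0, 0, 0], [0.002, 0, 0, 0, 0], [0.004, 0, 0, 0, 0], [0.0065, 0, 0, 0, 0], [0.009, 0, 0, 0, 0], [0.0115, 0, 0, 0, 0], [0.014, 0, 0, 0, 0], [0.0165, 0, 0, 0, 0], [0.019, 0, 0, 0, 0], [0.0215, 0, 0, 0, 0], [0.024, 0, 0, 0, 0], [0.0265, 0, 0, 0, 0], [0.029, 0, 0, 0, 0], [0.031, 0, 0, 0, 0], [0.0325, 0, 0, 0, 0], [0.034, 0, 0, 0, 0], [0.0345, 0, 0, 0, 0], [0.0345, 0, 0, 0, 0]])

```text
time: 17.8
ee_pos: [0.644, 0.0134, 0.012]
tcp_rot: [-0.0, 0.992, -0.127, -0.001]
force: [0.4, 0.5, -0.4]
finger_gap: -0.0001
```

```bash
python3 tr.py; python3 - <<'E'
from h import *
from cell import vision
t=vision.grab_frame("top")["color"];s=vision.grab_frame("scene")["color"];w=vision.grab_frame("wrist")["color"]
o=np.zeros((600,800,3),np.uint8)
o[:300,:400]=cv2.resize(t,(400,300));o[:300,400:]=cv2.resize(w,(400,300))
o[300:,:]=cv2.resize(s[145:295,140:540],(800,300))
cv2.imwrite("pics/v8.png",cv2.convertScaleAbs(o,alpha=1.3))
E
```

```text
fish 0.79 along mm 131.1721747979004 side -1.3713217251654015
pourer 0.55 along mm 141.02164494393884 side 1.4266390719027742
knife 0.7 along mm 0.3092418966886454 side -257.31457620180737
[0.64406303 0.01343325 0.01201714] [ 0.01454994  0.0011399  -0.59067926] 17.85
```

View pics/v8.png

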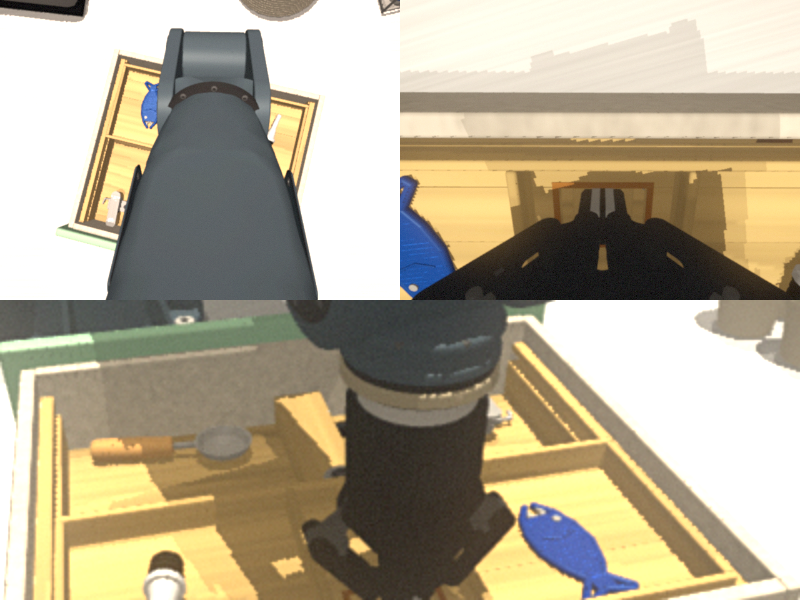

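The tray is now at the back, about 141 mm by arm travel and by the pourer. I push 3 mm more for margin, back off from the hole's edge, lift straight out, and swing aside so the cameras can see.

Emit:
arm_command(plan=[[0.001, 0, 0, 0, 0], [0.002, 0, 0, 0, 0], [0.003, 0, 0, 0, 0], [0.003, 0, 0, 0, 0], [0.001, 0, 0, 0, 0], [-0.002, 0, 0, 0, 0], [-0.004, 0, 0, 0, 0], [-0.004, 0, -0.003, 0, 0], [-0.004, 0, -0.01, 0, 0], [-0.004, 0, -0.025, 0, 0], [-0.004, 0, -0.05, 0, 0], [-0.004, 0, -0.08, 0, 0], [-0.004, 0, -0.115, 0, 0], [-0.004, 0, -0.15, 0, 0], [-0.004, 0, -0.18, 0, 0], [-0.004, 0, -0.2, 0, 0], [-0.004, 0, -0.2, 0, 0]])

```text
time: 19.7
ee_pos: [0.6418, 0.0142, 0.2166]
tcp_rot: [-0.0, 0.992, -0.127, 0.003]
force: [1.1, -0.0, 0.3]
finger_gap: -0.0001
```

Emit:
arm_command(plan=[[-0.02, 0.02, 0, 0, 0], [-0.04, 0.05, 0, 0, 0], [-0.06, 0.09, 0, 0, 0], [-0.08, 0.13, 0, 0, 0], [-0.1, 0.17, 0, 0, 0], [-0.12, 0.21, 0, 0, 0], [-0.14, 0.25, 0, 0, 0], [-0.16, 0.29, 0, 0, 0], [-0.18, 0.33, 0, 0, 0], [-0.2, 0.37, 0, 0, 0], [-0.21, 0.39, 0, 0, 0], [-0.22, 0.4, 0, 0, 0], [-0.22, 0.4, 0, 0, 0], [-0.22, 0.4, 0, 0, 0]])

```text
time: 21.1
ee_pos: [0.3283, -0.3173, 0.2147]
tcp_rot: [-0.001, 0.992, -0.127, 0.003]
force: [0.9, 0.8, 0.1]
finger_gap: 0.0001
```

```bash
python3 - <<'E'
from h import *
from cell import bot,vision
s=bot.state();print(s["time"],s["ee_pos"],s["force"])
t=vision.grab_frame("top")["color"];cv2.imwrite("pics/topE.png",t);s=vision.grab_frame("scene")["color"];cv2.imwrite("pics/sceneE.png",s)
o=np.zeros((600,800,3),np.uint8)
o[:360,:480]=cv2.resize(t,(480,360))
o[:360,480:]=cv2.resize(t[240:420,220:380],(320,360))
o[360:,:]=cv2.resize(s[160:280,140:540],(800,240))
cv2.imwrite("pics/v9.png",cv2.convertScaleAbs(o,alpha=1.3))
E
```

```text
21.1 [ 0.32831964 -0.3173088   0.21466209] [0.91577118 0.81501833 0.0799767 ]
```

View pics/v9.png

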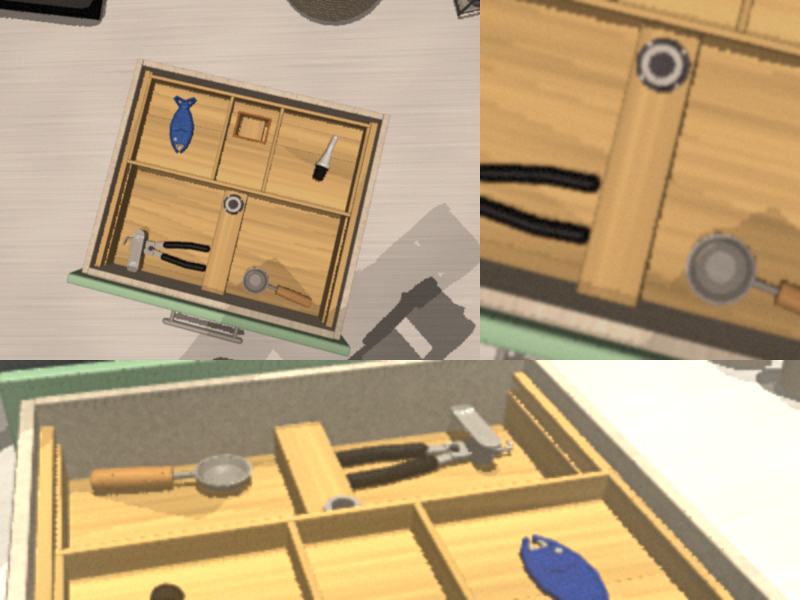

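The final top view shows the can opener fully uncovered. The catch sits at px (310.5,272.5), in front of the tray's edge and at the same place and size as when it was up at the start. One numeric check of the tray travel and the catch, then I hand in.

```bash
python3 - <<'E'
from h import *
from cell import bot,vision,ticket
t=vision.grab_frame("top");a=cv2.imread("pics/top0.png");b=t["color"];ga,gb=cv2.cvtColor(a,6),cv2.cvtColor(b,6)
for n,(x0,y0,x1,y1),z in(("fish",(198,222,240,306),.06),("pourer",(388,282,428,346),.065),("catch",(300,260,323,283),.062)):
    _,v,_,(u,w)=cv2.minMaxLoc(cv2.matchTemplate(gb,ga[y0:y1,x0:x1],5))
    c=np.array([(x0+x1)/2,(y0+y1)/2]);d=plane(t,c+[u-x0,w-y0],z)-plane(t,c,z)
    print(n,round(v,2),(u-x0,w-y0),"mm",np.linalg.norm(d)*1e3)
for im in(a,b):
    cr=im[242:302,281:341];m=(cv2.cvtColor(cr,cv2.COLOR_BGR2HSV)[...,1]<70).astype(np.uint8)
    k=max(cv2.findContours(m,0,2)[0],key=cv2.contourArea);e=cv2.fitEllipse(k);print("catch",np.array(e[0])+[281,242],e[1])
print(bot.state()["time"],ticket.close_job())
E
```

```text
fish 0.97 (25, -99) mm 144.36429550143484
pourer 0.94 (25, -104) mm 146.7611547374551
catch 0.99 (0, 0) mm 0.0
catch [311.01097107 271.7086792 ] (23.7778377532959, 25.62134552001953)
catch [310.96369171 272.05527878] (24.58491325378418, 25.309309005737305)
the job is handed in; nothing more can be done
21.25 None
```

The can opener is uncovered and the job is handed in at 21.25 s of the 35 s allowed. I pressed the catch to its bottom stop and kept it down while pushing the tray back. Then I drew the closed fingers out and left the arm clear of everything.

**Last checks:**
- **Tray:** it sits at about 144 mm (144 from the fish and the arm's travel, 147 from the pourer). It has to pass 131.5 mm.
- **Catch:** it is up in front of the tray, at the same pixel and size in the top view as at the start.
- **Utensils:** the last picture shows nothing out of place. The fish opener and pourer rode along with the tray.
- **Forces:** the highest reading was about 18 N, when the fingers met the catch's bottom stop. While the tray slid, the force was about 3 N or less.

**What disagreed:**
- **Fingertip height:** the real fingertips were about 30 mm higher than the reported TCP, and about 6 mm nearer the drawer's front. I found the depth by contact and force instead.
- **Force reading:** the vertical force drifted by a few newtons during one pause (to about −3 N), which I did not explain.
- **Fish tracking:** during the push, the fish read up to 10 mm short in the scene view because its template match was weak. The first colour-centroid measurements of it were unusable because the arm partly hid it.

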